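Release the next bin of lamps with the pull hook

TASK

Take the pull hook from its rest and use it to draw the lane's spring bolt back by its red loop until you feel it come up firm against its stop, without wrenching it; hold it back until the bin of lamps has rolled past and down to the yellow end plate, then ease the bolt all the way home, not letting it snap, and lay the hook back in its rest. Keep the gripper and arm off the lane, bolt and bin, and leave the other things on the bench where they are.

Things in the scene. Friction and masses are not known exactly. Their poses are not given: they have to be found in the camera images.
- rack: Gravity roller lane with a spring stop bolt on a bracket facing the robot. Origin on the bench; x points across the lane, y up it. Bolt axis along x, 145 mm up. Middle of its red pull loop, bolt home: x 80, y 0, z 145 mm; flat level loop of 8 mm bar, opening 32 (x) by 44 mm (y), nothing but the bench below it. Bracket from x 108, guides to z 163, rails from x 248 mm.
- stop_bolt (a joint): Stop bolt: m drawn along the rack's -x; 0 home, in front of the bin. Springs home: 3 N at 0, 6 N at 60 mm, plus 1 N friction. From 45 mm it frees the bin. A brass collar on it meets the near guide, its solid stop, at 46 to 66 mm, set anew each time and not measured: pull slowly until it is felt (pull climbs past 10 N). Over 20 N is wrenching; let go, it snaps.
- bin (a joint): Open blue bin of lamps, 140 x 200 x 90 mm, on the rollers, held by the bolt. Its run down the lane in m: 0 leaning on the bolt, past the bolt from 0.225, 0.26 against the yellow end plate. It rolls by itself at about 0.1 m/s; the bolt cannot go home until it is past.
- hook: Pull hook, 0.25 kg, in its rest. Orange handle 20 mm wide (y), 26 high (z); x points along it to the hook end. Origin on the handle's axis at the place to grip: handle from 75 mm behind to 45 ahead. Then an 8 mm steel rod on the same axis to x 300 mm, bent there straight down (-z): this tip is 8 mm thick and ends 40 mm below the axis.
- rest: Wooden board 270 x 90 x 8 mm with two steel forks open upward, flaring, for the handle's rear (60 mm behind the seat, 24 mm wide at the bottom) and the rod (155 mm ahead, 10 mm wide); tops at about 100 mm. Origin on the bench below the seat; x along the hook that lies in it, to its hook end.
- rest_seat (a point): Where the hook's origin belongs when it lies in the rest: 75 mm above the bench.
- foam_tray: White foam tray 240 x 300 x 45 mm with lamps on it, 112 mm high in all, fixed. Origin under its centre.
- spare_lamp: One loose lamp, lens up: 60 mm across, 66 high; silver with a blue ring. Origin under its centre. Leave alone.
- screwdriver: Red screwdriver lying on the bench. Leave alone.
- tape_roll: Yellow tape roll lying flat, 90 mm across, 24 high. Leave alone.
- parts_tray: Small red tray of parts, 120 x 160 x 50 mm. Leave alone.
- carton: Closed carton, 160 x 120 x 90 mm. Leave alone.

How it is judged:
By the outcome, as a careful person would: the job done as asked, in the order asked, and still so for the second after the job is handed in, with the robot touching nothing.
It also fails if it takes over 58 s, if anything falls off the work surface, if the arm or the gripper's body presses on something with over 40 N, if the wrist force passes 120 N, or if a joint passes its speed limit or range.

ROBOT

A 7-joint arm with a two-finger parallel gripper is mounted at the origin on the work surface. World frame = base frame: x ahead of the robot, y to its left, z up, the work surface at z = 0. Lengths are in mm, angles in rad, forces in N, time in s.
With the tool pointing down it reaches from about 400 to 875 mm from the base axis. Payload 4.4 kg.
Tool frame: the origin (TCP) lies on the centre line of the jaws, within the pads' length; the fingertips stand 11 mm ahead of it and the grasp point (between the pads) lies 8 mm behind it; z points along the fingers, y is the line along which they close (so a half turn about z gives the same grasp; the last joint's range is limited). The gripper opens to 85 mm and grips with 20 to 120 N. Pads are 22 mm wide; open, the fingers measure 114 mm over their backs; the gripper's body (76 mm by 85 mm) begins 54 mm behind the grasp point. The pads swing forward as they close: fully open they stand 13 mm farther back than shut.
Start: joints at [1.227, 0.628, 0.038, 1.517, -0.027, 0.996, -0.02], TCP at [178.284, -625.086, 242.313] pointing down, gripper open.
Joint ranges: [-3.06, 3.06], [-0.37, 2.12], [-1.25, 1.32], [0.18, 2.47], [-1.1, 4.24], [0.23, 1.98], [-2.94, 2.94]. Speed limits (rad/s): [2.57, 2.57, 3.14, 3.14, 3.14, 3.14, 3.14].

INTERFACE

Orientations are given as [roll, pitch, yaw] about the fixed x, y, z axes, in that order (R = Rz(yaw) Ry(pitch) Rx(roll)).
In Python, from rig import arm gives the robot as it stands.
- The arm moves only by the tool play_rows, never from a script. Its argument "motion" is a list of rows, each a list of 4 numbers: the shift along the tool's x, y, z in shares of 0.25 m (1.0 is 0.25 m), then the turn about the tool's z in shares of 4 rad (1.0 is 4 rad). In form: [[tx, ty, tz, roll], ...]. A call has 1 to 5 rows; each row is the pose to reach, as a shift and turn from the pose commanded when the call began, along the tool's axes at that moment; what a row does not reach only later rows make up. A row lasts 1/10 s, in which the tool goes at most 50 mm and 8.59 degrees, less where a joint would pass 70% of its speed; a pose out of reach is approached as far as the arm can. No shift or turn number may pass 1 either way. A call with a gripper value outside its range is refused whole. "claw" is the finger opening in m, from 0 to 0.0854, set as the call begins (left out, the last holds). The fingers move at their own pace and stop on an object; the grip force is fixed at half the most. Time passes only in rows, so rows that repeat a pose let the fingers close. It gives the time, the measured TCP pose, the force, the opening and the grip force at its end, in the units of the state.
- arm.observe(): the state, without advancing time (a new reading comes with each control period).
- arm.snapshot(name): name is "side" or "top"; returns the picture (400x640x3 uint8, red, green, blue); there is no depth.
- arm.camera_info(name): a dict with "intrinsics" (3x3 intrinsics, pixels), "dist" ([k1, k2, p1, p2, k3] as OpenCV has them; the pictures are not rectified), "xyz" and "orientation" of the camera in the world. Camera axes: x right, y up, looking along -z (the intrinsics and any distortion apply to the point x, -y, -z); pixel columns grow to the right and rows downward; lengths in mm; the calibration is good to about 2 mm. A picture is of the moment at which its call begins. camera_info takes no time and is no camera call.
- arm.hand_in(): hands the job in; it is judged then, once.
The state is a dict: "time_s": time; "joints": joint angles; "joint_vel": joint speeds; "effort": joint torques, N m; "position": TCP position; "ee_rot": TCP orientation; "wrist_force": force on the tool from outside, world axes, zero at the start; "wrist_torque": the same for the moment, N m; "opening": opening from 0.0 (shut) to 1.0 (fully open); "grip_force": force on a finger pad.
Only numpy, scipy, OpenCV 4.12 (cv2) and the standard library are available. Lean on these libraries where they do the work, as an engineer would, in place of code of your own. Each camera call takes 0.05 s, during which the arm holds its last target. There are 200 camera calls.

## Working session

There is one attempt and no reset: what is moved stays moved. The work goes in short steps, Python scripts to look and compute and a tool call to move; the robot and the scene stay as the last step left them, time stands still between calls to the robot, and variables do not carry over. Pictures are saved under pics/ and viewed, at most 10 in all, crops included, and the job is handed in when it is done.

Besides the shell and the picture viewer there is one more tool, called after "Emit:" by a JSON object that holds its "api" and its "payload", one argument or row to a line. play_rows: Moves the arm, as the interface text tells. Its arguments: {"type":"object","properties":{"motion":{"type":"array"},"claw":{"type":"number"}},"required":["motion"]}

```bash
mkdir -p pics; ls; python3 - <<'E'
from rig import arm
import cv2
print(arm.observe())
for n in("side","top"):
    print(arm.camera_info(n)); cv2.imwrite(f"pics/{n}0.png",arm.snapshot(n)[:,:,::-1])
E
```

```text
pics
{'time_s': 0.0, 'joints': array([ 1.22722964,  0.62933454,  0.03846529,  1.5183664 , -0.02701353,
        0.996304  , -0.01998562]), 'joint_vel': array([-5.88498728e-05, -7.68876676e-04, -1.49865240e-03,  3.02061300e-04,
       -1.19836223e-03, -2.16982621e-03, -7.99443135e-04]), 'effort': array([ 2.62693648e-04, -5.63400471e+01,  1.22667052e+00, -1.93443525e+01,
        1.11372652e-02,  1.05455230e-02, -1.52265869e-06]), 'position': array([ 178.08876441, -624.49925154,  241.39751641]), 'ee_rot': array([-3.13969918e+00,  2.67801921e-05,  2.77754884e-01]), 'wrist_force': array([-0.0038832 ,  0.44263503,  0.19138792]), 'wrist_torque': array([-0.00901626,  0.02566931, -0.03835608]), 'grip_force': 0.0, 'opening': 0.9994651420687661}
{'intrinsics': array([[379.72592587,   0.        , 313.78310963],
       [  0.        , 379.72592587, 194.49958545],
       [  0.        ,   0.        ,   1.        ]]), 'dist': array([-0.04397684,  0.        ,  0.        ,  0.        ,  0.        ]), 'xyz': array([187.91958934, 851.71626053, 896.84619393]), 'orientation': array([ 0.87004296, -0.01263025, -2.75837124])}
{'intrinsics': array([[424.17277936,   0.        , 326.060863  ],
       [  0.        , 424.17277936, 199.13285641],
       [  0.        ,   0.        ,   1.        ]]), 'dist': array([0.03412127, 0.        , 0.        , 0.        , 0.        ]), 'xyz': array([ 234.51291625,  -24.01430326, 1500.63251281]), 'orientation': array([ 2.23104643e-01,  1.02765022e-03, -1.57537551e+00])}
```

View pics/top0.png

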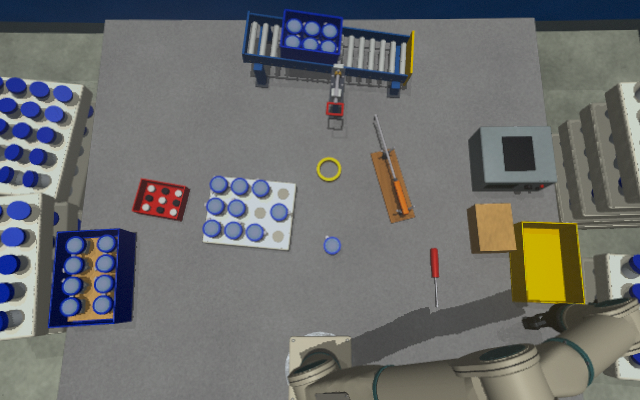

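View pics/side0.png

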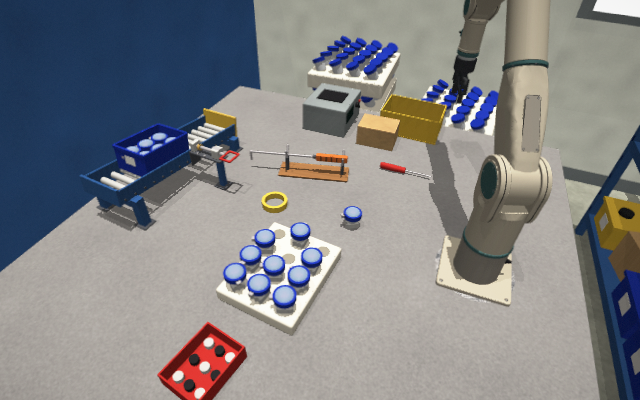

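Top: loop at about (335,109), hook from handle (400,195) to tip (376,117), bin (312,35), end plate (411,55). Side: loop (229,156), hook tip (251,155), handle (332,158). Next I'll enlarge these regions for accuracy.

```bash
python3 - <<'E'
import cv2
a=cv2.imread("pics/top0.png")[60:225,310:425]; cv2.imwrite("pics/tc.png",cv2.resize(a,None,fx=3.6,fy=3.6,interpolation=cv2.INTER_CUBIC))
a=cv2.imread("pics/side0.png")[125:195,195:355]; cv2.imwrite("pics/sc.png",cv2.resize(a,None,fx=5,fy=5,interpolation=cv2.INTER_CUBIC))
E
```

```text
(no output)
```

View pics/tc.png

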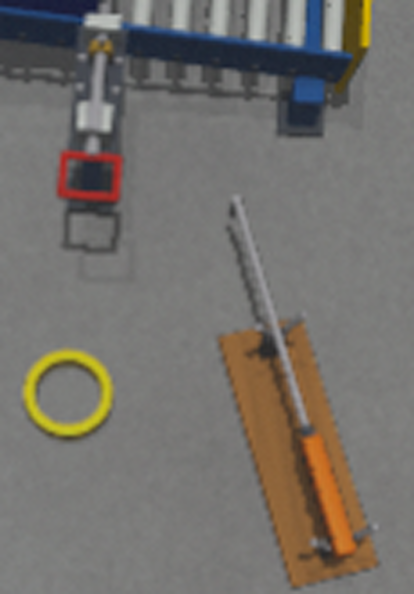

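View pics/sc.png

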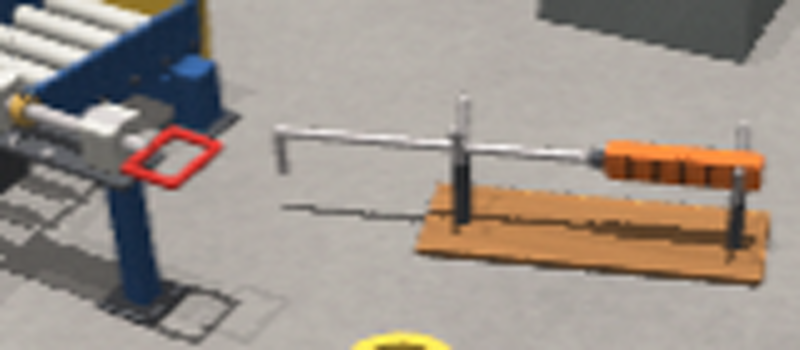

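```bash
cat > h.py <<'E'
import numpy as np, cv2
from rig import arm
from scipy.spatial.transform import Rotation as R
from scipy.optimize import least_squares
CI={n:arm.camera_info(n) for n in("side","top")}
F=np.diag([1.,-1,-1])
def proj(n,P):
    c=CI[n]; r=F@R.from_euler('xyz',c["orientation"]).as_matrix().T
    t=-r@np.array(c["xyz"])
    return cv2.projectPoints(np.asarray(P,float).reshape(-1,1,3),cv2.Rodrigues(r)[0],t,c["intrinsics"],np.array(c["dist"]))[0][:,0]
def tr(p,L):
    c,s=np.cos(p[2]),np.sin(p[2]); L=np.asarray(L,float)
    return np.c_[p[0]+c*L[:,0]-s*L[:,1],p[1]+s*L[:,0]+c*L[:,1],L[:,2]]
def fit(p0,obs):  # obs: list of (cam, local pts, px)
    f=lambda p:np.concatenate([(proj(n,tr(p,L))-px).ravel() for n,L,px in obs])
    s=least_squares(f,p0,loss='soft_l1'); return s.x,f(s.x).reshape(-1,2).round(1).tolist()
T=lambda a:np.array(a)/3.6+[310,60]-.36
S=lambda a:np.array(a)/5.+[195,125]-.4
E
python3 - <<'E'
from h import *
hk=[[300,0,75],[45,0,75],[-75,0,75]]
for use in("ts","t","s"):
    o=[]
    if 't' in use:o.append(("top",hk,T([[237,200],[307,430],[345,553]])))
    if 's' in use:o.append(("side",hk,S([[281,131],[595,158],[763,171]])))
    print("hook",use,*fit([450,-150,.3],o))
lp=[[104,30,145],[104,-30,145],[56,-30,145],[56,30,145]]
for use in("ts","t","s"):
    o=[]
    if 't' in use:o.append(("top",lp,T([[62,152],[123,154],[119,201],[58,197]])))
    if 's' in use:o.append(("side",lp,S([[124,170],[172,127],[221,147],[172,187]])))
    p,r=fit([600,-30,-.05],o);print("rack",use,p,r,tr(p,[[80,0,145]]))
E
```

```text
hook ts [ 5.79412369e+02 -2.76950346e+02  2.48148070e-01] [[-0.1, -0.8], [0.6, 1.5], [0.1, 0.1], [-1.1, 0.0], [1.2, 0.3], [-0.9, 0.4]]
hook t [ 5.80271743e+02 -2.76192326e+02  2.47697454e-01] [[-0.2, -1.0], [0.4, 1.2], [-0.1, -0.1]]
hook s [ 578.22607653 -279.57295405 -106.56325468] [[-0.6, -0.2], [1.8, -0.0], [-0.4, 0.1]]
rack ts [781.92333778 -48.89673509  -6.36921817] [[-0.1, -0.5], [0.3, 0.2], [0.4, 0.1], [-0.1, -0.1], [-1.3, 0.2], [-0.3, 0.2], [0.9, -0.3], [0.4, 0.5]] [[861.62745422 -55.7708767  145.        ]]
rack t [ 7.81683027e+02 -4.97563835e+01 -7.14712810e-02] [[-0.3, -0.4], [0.1, 0.2], [0.4, 0.1], [-0.1, 0.1]] [[861.47878841 -55.46921942 145.        ]]
rack s [782.61781964 -48.06968442 -12.67387311] [[-1.3, -0.1], [-0.1, 0.0], [1.0, -0.3], [0.2, 0.4]] [[862.15599322 -56.6533283  145.        ]]
```

Units first: shifts go in shares of 0.25 m and turns go in shares of 4 rad. So 0.2 m / 0.25 = 0.8, 0.03 m / 0.25 = 0.12.

Emit:
{"api": "play_rows", "payload": {
  "motion": [
    [0.12,-0.056,0,0],
    [0.28,-0.132,0,0],
    [0.448,-0.208,0,0],
    [0.624,-0.292,0,0],
    [0.8,-0.372,0,0]
  ],
  "claw": 0.0854
}}

```text
time_s: 0.6
position: [346.1, -479.2, 242.0]
ee_rot: [-3.141, 0.0, 0.277]
wrist_force: [0.5, 0.1, -0.6]
opening: 0.999
grip_force: 0.0
```

To row units: 0.2 m / 0.25 = 0.8, 0.168 m / 0.25 = 0.672.

Emit:
{"api": "play_rows", "payload": {
  "motion": [
    [0.176,-0.084,0,0],
    [0.352,-0.168,0,0],
    [0.52,-0.244,0,0],
    [0.672,-0.316,0,0],
    [0.8,-0.372,0,0]
  ]
}}

```text
time_s: 1.1
position: [513.8, -333.8, 241.9]
ee_rot: [-3.14, -0.0, 0.28]
wrist_force: [0.6, -1.2, 1.0]
opening: 1.001
grip_force: 0.0
```

To row units: 0.1 m / 0.25 = 0.4, 0.09 m / 0.25 = 0.36, 0.03 rad / 4 = 0.0075.

Emit:
{"api": "play_rows", "payload": {
  "motion": [
    [0.1,-0.048,0.08,0.0025],
    [0.2,-0.096,0.18,0.005],
    [0.28,-0.136,0.28,0.0075],
    [0.324,-0.156,0.36,0.0075],
    [0.324,-0.156,0.4,0.0075]
  ]
}}

```text
time_s: 1.6
position: [579.7, -273.7, 139.8]
ee_rot: [-3.138, 0.002, 0.252]
wrist_force: [0.1, 0.5, -0.9]
opening: 0.996
grip_force: 0.0
```

Emit:
{"api": "play_rows", "payload": {
  "motion": [
    [0,0,0,0],
    [0,0,0,0]
  ]
}}

```text
time_s: 1.8
position: [578.4, -278.4, 142.9]
ee_rot: [3.141, 0.0, 0.246]
wrist_force: [0.1, -0.2, -0.6]
opening: 0.995
grip_force: 0.0
```

To row units: 0.0755 m / 0.25 = 0.302, 0.071 m / 0.25 = 0.284.

Emit:
{"api": "play_rows", "payload": {
  "motion": [
    [0.0056,-0.004,0.08,0],
    [0.0056,-0.004,0.168,0],
    [0.0056,-0.004,0.24,0],
    [0.0056,-0.004,0.284,0],
    [0.0056,-0.004,0.302,0]
  ]
}}

```text
time_s: 2.3
position: [579.8, -276.5, 66.8]
ee_rot: [3.141, 0.0, 0.246]
wrist_force: [-0.1, -0.5, -0.3]
opening: 1.002
grip_force: 0.0
```

Emit:
{"api": "play_rows", "payload": {
  "motion": [
    [0,0,0,0],
    [0,0,0,0]
  ]
}}

```text
time_s: 2.5
position: [580.9, -276.1, 67.9]
ee_rot: [3.14, -0.001, 0.247]
wrist_force: [0.6, -0.5, -0.3]
opening: 0.999
grip_force: 0.0
```

```bash
python3 - <<'E'
from h import *
for n,(r,c) in {"side":(slice(90,190),slice(230,390)),"top":(slice(90,240),slice(330,490))}.items():
    a=arm.snapshot(n)[:,:,::-1]; cv2.imwrite(f"pics/{n}1.png",cv2.resize(a[r,c],None,fx=3.8,fy=3.8,interpolation=cv2.INTER_CUBIC))
a=[cv2.imread(f"pics/{n}1.png")for n in("side","top")]
cv2.imwrite("pics/g1.png",cv2.resize(np.vstack(a),None,fx=.62,fy=.62,interpolation=cv2.INTER_AREA))
E
```

```text
(no output)
```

View pics/g1.png

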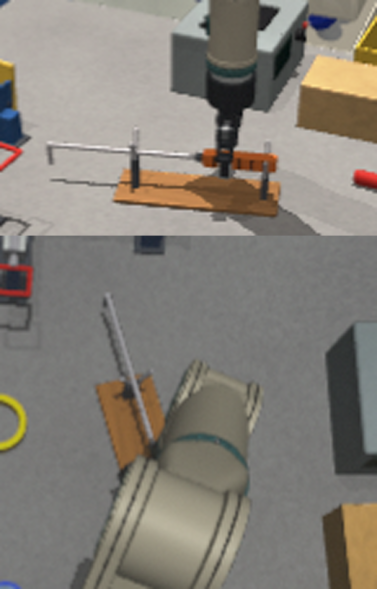

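The side view shows the fingers straddling the handle at its middle (crop 225,160). Closing now.

Emit:
{"api": "play_rows", "payload": {
  "motion": [
    [0,0,0,0],
    [0,0,0,0],
    [0,0,0,0],
    [0,0,0,0],
    [0,0,0,0]
  ],
  "claw": 0
}}

```text
time_s: 3.1
position: [580.4, -275.6, 67.0]
ee_rot: [3.141, -0.0, 0.248]
wrist_force: [-0.1, -1.3, -0.1]
opening: 0.227
grip_force: 58.6
```

Emit:
{"api": "play_rows", "payload": {
  "motion": [
    [0,0,0,0],
    [0,0,0,0]
  ]
}}

```text
time_s: 3.3
position: [580.4, -275.7, 67.0]
ee_rot: [3.141, -0.0, 0.247]
wrist_force: [0.2, 0.1, 2.0]
opening: 0.223
grip_force: 58.7
```

To row units: -0.15 m / 0.25 = -0.6, -0.125 m / 0.25 = -0.5.

Emit:
{"api": "play_rows", "payload": {
  "motion": [
    [0,0,-0.06,0],
    [0,0,-0.2,0],
    [0,0,-0.36,0],
    [0,0,-0.5,0],
    [0,0,-0.6,0]
  ]
}}

```text
time_s: 3.8
position: [580.7, -275.7, 220.2]
ee_rot: [3.14, -0.002, 0.248]
wrist_force: [1.0, -0.4, -1.7]
opening: 0.226
grip_force: 58.8
```

To row units: -0.12 m / 0.25 = -0.48, -0.094 m / 0.25 = -0.376, 0.16 rad / 4 = 0.04.

Emit:
{"api": "play_rows", "payload": {
  "motion": [
    [0.012,-0.048,0,0.0025],
    [0.028,-0.148,0,0.01],
    [0.048,-0.264,0,0.02],
    [0.068,-0.376,0,0.03],
    [0.084,-0.48,0,0.04]
  ]
}}

```text
time_s: 4.3
position: [569.8, -151.1, 215.5]
ee_rot: [-3.14, 0.003, 0.087]
wrist_force: [1.0, 0.7, -2.3]
opening: 0.229
grip_force: 58.9
```

Emit:
{"api": "play_rows", "payload": {
  "motion": [
    [0,0,0,0],
    [0,0,0,0]
  ]
}}

```text
time_s: 4.5
position: [570.4, -152.4, 215.9]
ee_rot: [-3.141, 0.002, 0.09]
wrist_force: [0.1, -0.3, -0.8]
opening: 0.225
grip_force: 58.9
```

To row units: -0.1208 m / 0.25 = -0.4832, 0.002 m / 0.25 = 0.008, 0.168 rad / 4 = 0.042.

Emit:
{"api": "play_rows", "payload": {
  "motion": [
    [0.002,-0.06,0,0.005],
    [0.004,-0.18,0,0.015],
    [0.008,-0.32,0,0.0275],
    [0.0112,-0.432,0,0.0375],
    [0.0112,-0.4832,0,0.042]
  ]
}}

```text
time_s: 5.0
position: [562.8, -30.8, 216.2]
ee_rot: [-3.14, 0.002, -0.079]
wrist_force: [0.5, -0.3, -3.2]
opening: 0.223
grip_force: 59.0
```

Emit:
{"api": "play_rows", "payload": {
  "motion": [
    [0,0,0,0],
    [0,0,0,0],
    [0,0,0,0]
  ]
}}

```text
time_s: 5.3
position: [563.4, -35.8, 216.7]
ee_rot: [3.14, -0.0, -0.083]
wrist_force: [0.1, -0.8, -1.2]
opening: 0.224
grip_force: 59.0
```

```bash
python3 - <<'E'
from h import *
print({k:np.round(v,3) for k,v in arm.observe().items() if k in("position","ee_rot","wrist_force","time_s")})
a=arm.snapshot("side")[:,:,::-1][90:200,190:350]; b=arm.snapshot("top")[:,:,::-1][55:165,290:450]
cv2.imwrite("pics/g2.png",cv2.resize(np.vstack([a,b]),(436*1,600),interpolation=cv2.INTER_CUBIC))
E
```

```text
{'time_s': np.float64(5.3), 'position': array([563.359, -35.766, 216.708]), 'ee_rot': array([ 3.14 , -0.   , -0.083]), 'wrist_force': array([ 0.149, -0.837, -1.212])}
```

View pics/g2.png

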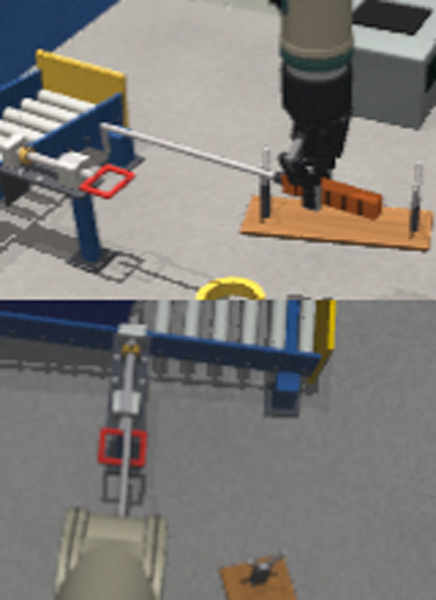

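```bash
python3 - <<'E'
from h import *
for p in([862.4,-60.7,224.7],[861,-60.5,224.7],[861,-60.5,230],[861.6,-55.8,145]):
    for n,o in(("side",(190,90)),("top",(290,-55))):
        q=proj(n,p)[0]; print(p,n,((q-o)*2.726).round(1) if n=="side" else [round((q[0]-290)*2.725,1),round((q[1]-55)*2.727+300,1)])
E
```

```text
[862.4, -60.7, 224.7] side [ 99.7 124.7]
[862.4, -60.7, 224.7] top [np.float64(127.7), np.float64(416.4)]
[861, -60.5, 224.7] side [100.6 125. ]
[861, -60.5, 224.7] top [np.float64(127.5), np.float64(417.5)]
[861, -60.5, 230] side [100.  121.3]
[861, -60.5, 230] top [np.float64(127.6), np.float64(415.5)]
[861.6, -55.8, 145] side [106.4 180.5]
[861.6, -55.8, 145] top [np.float64(122.3), np.float64(445.8)]
```

Emit:
{"api": "play_rows", "payload": {
  "motion": [
    [0.004,-0.012,0,0],
    [0.004,-0.018,0,0],
    [0.004,-0.018,0,0],
    [0.004,-0.018,0.02,0],
    [0.004,-0.018,0.048,0]
  ]
}}

```text
time_s: 5.9
position: [564.9, -29.1, 204.6]
ee_rot: [3.142, -0.001, -0.08]
wrist_force: [0.4, -0.3, -2.8]
opening: 0.226
grip_force: 59.0
```

To row units: 0.03 m / 0.25 = 0.12, 0.028 m / 0.25 = 0.112.

Emit:
{"api": "play_rows", "payload": {
  "motion": [
    [0,0,0.032,0],
    [0,0,0.064,0],
    [0,0,0.096,0],
    [0,0,0.112,0],
    [0,0,0.12,0]
  ]
}}

```text
time_s: 6.4
position: [564.5, -29.0, 174.1]
ee_rot: [3.141, 0.001, -0.08]
wrist_force: [-0.1, 0.1, -3.1]
opening: 0.222
grip_force: 59.0
```

To row units: 0.0195 m / 0.25 = 0.078, 0.001 m / 0.25 = 0.004.

Emit:
{"api": "play_rows", "payload": {
  "motion": [
    [0,0.004,0.024,0],
    [0,0.008,0.048,0],
    [0,0.008,0.068,0],
    [0,0.008,0.078,0],
    [0,0.008,0.078,0]
  ]
}}

```text
time_s: 6.9
position: [564.3, -31.0, 154.9]
ee_rot: [3.142, 0.001, -0.08]
wrist_force: [-0.6, 1.2, -2.7]
opening: 0.223
grip_force: 59.0
```

```bash
python3 - <<'E'
from h import *
a=arm.snapshot("side")[:,:,::-1][110:190,180:300]
cv2.imwrite("pics/g3.png",cv2.resize(a,None,fx=5,fy=5,interpolation=cv2.INTER_CUBIC))
E
```

```text
(no output)
```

View pics/g3.png

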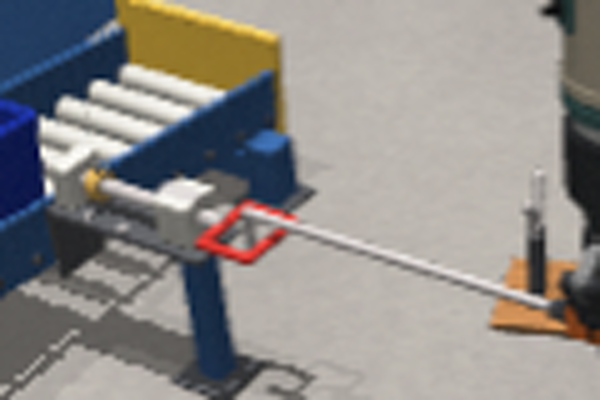

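The tip hangs inside the red loop (crop 247,235). Pulling now.

Emit:
{"api": "play_rows", "payload": {
  "motion": [
    [-0.012,0,0,0],
    [-0.024,0,0,0],
    [-0.04,0,0,0],
    [-0.056,0,0,0],
    [-0.072,0,0,0]
  ]
}}

```text
time_s: 7.45
position: [548.2, -29.6, 155.9]
ee_rot: [-3.142, -0.004, -0.08]
wrist_force: [4.3, -0.5, -3.3]
opening: 0.225
grip_force: 58.8
```

To row units: -0.02 m / 0.25 = -0.08, -0.004 m / 0.25 = -0.016.

Emit:
{"api": "play_rows", "payload": {
  "motion": [
    [-0.016,0,0,0],
    [-0.032,0,0,0],
    [-0.048,0,0,0],
    [-0.064,0,0,0],
    [-0.08,0,0,0]
  ]
}}

```text
time_s: 7.95
position: [528.5, -28.0, 155.9]
ee_rot: [-3.141, -0.005, -0.08]
wrist_force: [6.6, -0.7, -5.0]
opening: 0.23
grip_force: 58.8
```

To row units: -0.012 m / 0.25 = -0.048, -0.01 m / 0.25 = -0.04.

Emit:
{"api": "play_rows", "payload": {
  "motion": [
    [-0.012,0,0,0],
    [-0.024,0,0,0],
    [-0.032,0,0,0],
    [-0.04,0,0,0],
    [-0.048,0,0,0]
  ]
}}

```text
time_s: 8.45
position: [516.9, -27.0, 155.9]
ee_rot: [-3.141, -0.005, -0.08]
wrist_force: [7.0, -0.7, -4.0]
opening: 0.223
grip_force: 58.7
```

To row units: -0.0045 m / 0.25 = -0.018, -0.003 m / 0.25 = -0.012.

Emit:
{"api": "play_rows", "payload": {
  "motion": [
    [-0.006,0,0,0],
    [-0.012,0,0,0],
    [-0.018,0,0,0],
    [-0.018,0,0,0],
    [-0.018,0,0,0]
  ]
}}

```text
time_s: 8.95
position: [512.3, -26.7, 155.9]
ee_rot: [-3.141, -0.005, -0.08]
wrist_force: [5.8, 0.5, -4.2]
opening: 0.225
grip_force: 58.8
```

Emit:
{"api": "play_rows", "payload": {
  "motion": [
    [-0.004,0,0,0],
    [-0.008,0,0,0],
    [-0.008,0,0,0]
  ]
}}

```text
time_s: 9.25
position: [510.5, -26.5, 156.0]
ee_rot: [-3.141, -0.005, -0.08]
wrist_force: [6.3, -0.6, -4.2]
opening: 0.225
grip_force: 58.8
```

To row units: -0.002 m / 0.25 = -0.008, -0.001 m / 0.25 = -0.004.

Emit:
{"api": "play_rows", "payload": {
  "motion": [
    [-0.004,0,0,0],
    [-0.008,0,0,0],
    [-0.008,0,0,0]
  ]
}}

```text
time_s: 9.55
position: [508.4, -26.3, 155.9]
ee_rot: [-3.141, -0.005, -0.08]
wrist_force: [5.6, 0.2, -3.5]
opening: 0.226
grip_force: 58.8
```

To row units: -0.002 m / 0.25 = -0.008, -0.001 m / 0.25 = -0.004.

Emit:
{"api": "play_rows", "payload": {
  "motion": [
    [-0.004,0,0,0],
    [-0.008,0,0,0],
    [-0.008,0,0,0]
  ]
}}

```text
time_s: 9.85
position: [506.4, -26.2, 155.9]
ee_rot: [-3.141, -0.005, -0.08]
wrist_force: [5.6, -0.2, -4.6]
opening: 0.223
grip_force: 58.8
```

To row units: -0.002 m / 0.25 = -0.008, -0.001 m / 0.25 = -0.004.

Emit:
{"api": "play_rows", "payload": {
  "motion": [
    [-0.004,0,0,0],
    [-0.008,0,0,0],
    [-0.008,0,0,0]
  ]
}}

```text
time_s: 10.15
position: [504.4, -26.0, 155.9]
ee_rot: [-3.141, -0.005, -0.08]
wrist_force: [6.4, 0.0, -3.9]
opening: 0.225
grip_force: 58.8
```

To row units: -0.002 m / 0.25 = -0.008, -0.001 m / 0.25 = -0.004.

Emit:
{"api": "play_rows", "payload": {
  "motion": [
    [-0.004,0,0,0],
    [-0.008,0,0,0],
    [-0.008,0,0,0]
  ]
}}

```text
time_s: 10.45
position: [502.5, -25.8, 156.0]
ee_rot: [-3.141, -0.005, -0.08]
wrist_force: [6.5, -0.1, -3.6]
opening: 0.223
grip_force: 58.8
```

To row units: -0.002 m / 0.25 = -0.008, -0.001 m / 0.25 = -0.004.

Emit:
{"api": "play_rows", "payload": {
  "motion": [
    [-0.004,0,0,0],
    [-0.008,0,0,0],
    [-0.008,0,0,0]
  ]
}}

```text
time_s: 10.75
position: [500.6, -25.7, 156.0]
ee_rot: [-3.141, -0.005, -0.08]
wrist_force: [6.1, 0.0, -4.2]
opening: 0.225
grip_force: 58.8
```

To row units: -0.002 m / 0.25 = -0.008, -0.001 m / 0.25 = -0.004.

Emit:
{"api": "play_rows", "payload": {
  "motion": [
    [-0.004,0,0,0],
    [-0.008,0,0,0],
    [-0.008,0,0,0]
  ]
}}

```text
time_s: 11.05
position: [498.6, -25.5, 156.0]
ee_rot: [-3.141, -0.005, -0.08]
wrist_force: [6.7, -1.5, -4.1]
opening: 0.226
grip_force: 58.7
```

To row units: -0.002 m / 0.25 = -0.008, -0.001 m / 0.25 = -0.004.

Emit:
{"api": "play_rows", "payload": {
  "motion": [
    [-0.004,0,0,0],
    [-0.008,0,0,0],
    [-0.008,0,0,0]
  ]
}}

```text
time_s: 11.35
position: [496.7, -25.3, 156.0]
ee_rot: [-3.141, -0.005, -0.08]
wrist_force: [5.9, -0.0, -4.5]
opening: 0.224
grip_force: 58.7
```

Emit:
{"api": "play_rows", "payload": {
  "motion": [
    [-0.004,0,0,0],
    [-0.008,0,0,0],
    [-0.008,0,0,0]
  ]
}}

```text
time_s: 11.65
position: [495.0, -25.2, 156.0]
ee_rot: [-3.141, -0.006, -0.08]
wrist_force: [7.2, -1.3, -4.2]
opening: 0.225
grip_force: 58.7
```

Emit:
{"api": "play_rows", "payload": {
  "motion": [
    [-0.004,0,0,0],
    [-0.008,0,0,0],
    [-0.008,0,0,0]
  ]
}}

```text
time_s: 11.95
position: [494.9, -25.1, 156.5]
ee_rot: [-3.141, -0.01, -0.08]
wrist_force: [9.1, -0.2, -4.6]
opening: 0.223
grip_force: 58.7
```

Emit:
{"api": "play_rows", "payload": {
  "motion": [
    [-0.004,0,0,0],
    [-0.008,0,0,0],
    [-0.008,0,0,0]
  ]
}}

```text
time_s: 12.25
position: [494.8, -25.0, 157.0]
ee_rot: [-3.141, -0.014, -0.08]
wrist_force: [13.3, -0.7, -4.7]
opening: 0.227
grip_force: 58.7
```

Firm at about 13 N with no further travel: the stop has been reached. Holding while the bin rolls.

Emit:
{"api": "play_rows", "payload": {
  "motion": [
    [0,0,0,0],
    [0,0,0,0],
    [0,0,0,0],
    [0,0,0,0],
    [0,0,0,0]
  ]
}}

```text
time_s: 12.75
position: [494.8, -25.1, 157.0]
ee_rot: [-3.141, -0.014, -0.08]
wrist_force: [13.3, -0.7, -5.2]
opening: 0.226
grip_force: 58.7
```

Emit:
{"api": "play_rows", "payload": {
  "motion": [
    [0,0,0,0],
    [0,0,0,0],
    [0,0,0,0],
    [0,0,0,0],
    [0,0,0,0]
  ]
}}

```text
time_s: 13.25
position: [494.8, -25.0, 157.0]
ee_rot: [-3.141, -0.014, -0.079]
wrist_force: [13.4, -0.3, -5.1]
opening: 0.225
grip_force: 58.7
```

```bash
python3 - <<'E'
from h import *
a=arm.snapshot("side")[:,:,::-1][90:220,80:280]; b=arm.snapshot("top")[:,:,::-1][0:130,230:430]
cv2.imwrite("pics/g4.png",cv2.resize(np.vstack([a,b]),(460,598),interpolation=cv2.INTER_CUBIC))
E
```

```text
(no output)
```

View pics/g4.png

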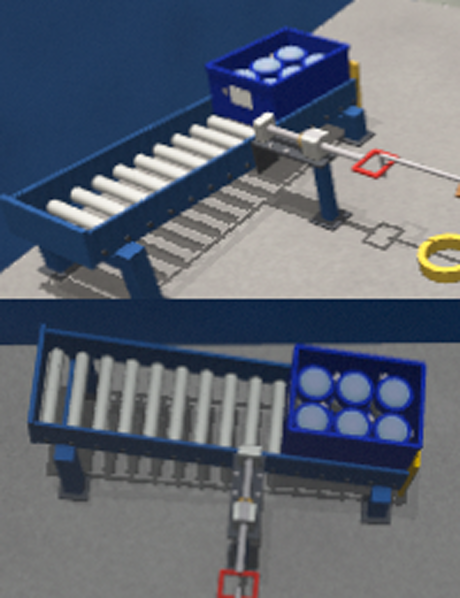

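The bin sits against the yellow end plate. Easing the bolt home.

To row units: 0.005 m / 0.25 = 0.02, 0.003 m / 0.25 = 0.012.

Emit:
{"api": "play_rows", "payload": {
  "motion": [
    [0,0,0,0],
    [0,0,0,0],
    [0.004,0,0,0],
    [0.012,0,0,0],
    [0.02,0,0,0]
  ]
}}

```text
time_s: 13.85
position: [496.1, -25.2, 156.3]
ee_rot: [-3.141, -0.006, -0.079]
wrist_force: [4.6, 0.5, -1.0]
opening: 0.223
grip_force: 59.1
```

To row units: 0.015 m / 0.25 = 0.06, 0.006 m / 0.25 = 0.024.

Emit:
{"api": "play_rows", "payload": {
  "motion": [
    [0.012,0,0,0],
    [0.024,0,0,0],
    [0.036,0,0,0],
    [0.048,0,0,0],
    [0.06,0,0,0]
  ]
}}

```text
time_s: 14.35
position: [508.9, -26.4, 155.5]
ee_rot: [-3.142, -0.001, -0.08]
wrist_force: [3.7, 0.6, 0.3]
opening: 0.224
grip_force: 59.3
```

To row units: 0.015 m / 0.25 = 0.06, 0.012 m / 0.25 = 0.048.

Emit:
{"api": "play_rows", "payload": {
  "motion": [
    [0.012,0,0,0],
    [0.024,0,0,0],
    [0.036,0,0,0],
    [0.048,0,0,0],
    [0.06,0,0,0]
  ]
}}

```text
time_s: 14.85
position: [523.0, -27.8, 155.2]
ee_rot: [3.142, 0.001, -0.081]
wrist_force: [3.6, -0.0, -0.5]
opening: 0.226
grip_force: 59.3
```

Emit:
{"api": "play_rows", "payload": {
  "motion": [
    [0.012,0,0,0],
    [0.024,0,0,0],
    [0.036,0,0,0],
    [0.048,0,0,0],
    [0.06,0,0,0]
  ]
}}

```text
time_s: 15.35
position: [538.1, -29.0, 155.2]
ee_rot: [3.142, 0.001, -0.08]
wrist_force: [2.5, -1.2, -0.4]
opening: 0.223
grip_force: 59.3
```

To row units: 0.0085 m / 0.25 = 0.034, 0.007 m / 0.25 = 0.028.

Emit:
{"api": "play_rows", "payload": {
  "motion": [
    [0.008,0,0,0],
    [0.016,0,0,0],
    [0.022,0,0,0],
    [0.028,0,0,0],
    [0.034,0,0,0]
  ]
}}

```text
time_s: 15.85
position: [546.5, -29.6, 155.2]
ee_rot: [3.142, 0.001, -0.08]
wrist_force: [3.1, 0.1, -2.0]
opening: 0.221
grip_force: 59.2
```

To row units: 0.005 m / 0.25 = 0.02, 0.001 m / 0.25 = 0.004.

Emit:
{"api": "play_rows", "payload": {
  "motion": [
    [0.004,0,0,0],
    [0.008,0,0,0],
    [0.012,0,0,0],
    [0.016,0,0,0],
    [0.02,0,0,0]
  ]
}}

```text
time_s: 16.35
position: [551.6, -30.0, 155.3]
ee_rot: [3.142, 0.0, -0.08]
wrist_force: [1.9, -0.5, -1.1]
opening: 0.223
grip_force: 59.2
```

To row units: 0.005 m / 0.25 = 0.02, 0.004 m / 0.25 = 0.016.

Emit:
{"api": "play_rows", "payload": {
  "motion": [
    [0.004,0,0,0],
    [0.008,0,0,0],
    [0.012,0,0,0],
    [0.016,0,0,0],
    [0.02,0,0,0]
  ]
}}

```text
time_s: 16.85
position: [555.9, -30.3, 155.0]
ee_rot: [3.142, 0.002, -0.08]
wrist_force: [-0.4, -0.2, -2.5]
opening: 0.224
grip_force: 59.1
```

To row units: 0.005 m / 0.25 = 0.02, 0.002 m / 0.25 = 0.008.

Emit:
{"api": "play_rows", "payload": {
  "motion": [
    [0.004,0,0,0],
    [0.008,0,0,0],
    [0.012,0,0,0],
    [0.016,0,0,0],
    [0.02,0,0,0]
  ]
}}

```text
time_s: 17.35
position: [561.7, -30.8, 155.3]
ee_rot: [-3.142, 0.0, -0.08]
wrist_force: [-0.9, -0.1, -1.3]
opening: 0.224
grip_force: 59.1
```

```bash
python3 - <<'E'
from h import *
a=arm.snapshot("side")[:,:,::-1][110:190,180:300]
cv2.imwrite("pics/g5.png",cv2.resize(a,None,fx=5,fy=5,interpolation=cv2.INTER_CUBIC))
E
```

```text
(no output)
```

View pics/g5.png

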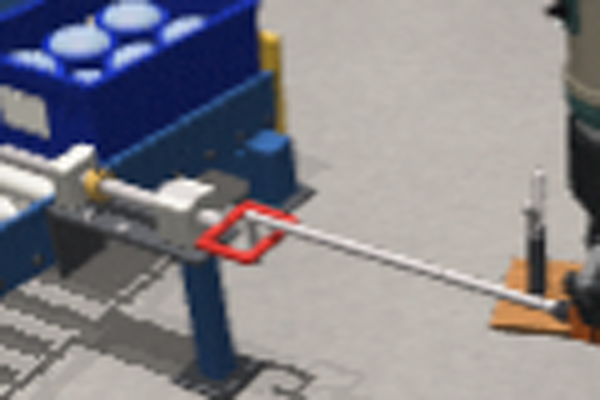

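Bolt is home (loop back at its starting crop position) and the tip is free. Lifting out and returning the hook.

To row units: -0.066 m / 0.25 = -0.264, -0.048 m / 0.25 = -0.192.

Emit:
{"api": "play_rows", "payload": {
  "motion": [
    [0.004,0,-0.024,0],
    [0.004,0,-0.064,0],
    [0.004,0,-0.12,0],
    [0.004,0,-0.192,0],
    [0.004,0,-0.264,0]
  ]
}}

```text
time_s: 17.9
position: [562.6, -30.9, 222.8]
ee_rot: [-3.142, -0.001, -0.08]
wrist_force: [-0.3, 0.3, -2.5]
opening: 0.224
grip_force: 59.1
```

To row units: 0.121 m / 0.25 = 0.484, 0.001 m / 0.25 = 0.004, -0.08 rad / 4 = -0.02.

Emit:
{"api": "play_rows", "payload": {
  "motion": [
    [0.004,0.048,-0.008,-0.0025],
    [0.016,0.148,-0.008,-0.01],
    [0.036,0.264,-0.008,-0.02],
    [0.056,0.376,-0.008,-0.03],
    [0.072,0.484,-0.008,-0.041]
  ]
}}

```text
time_s: 18.4
position: [570.3, -155.4, 223.0]
ee_rot: [3.141, 0.001, 0.085]
wrist_force: [1.1, -0.3, -2.5]
opening: 0.224
grip_force: 59.0
```

Emit:
{"api": "play_rows", "payload": {
  "motion": [
    [0,0,0,0],
    [0,0,0,0]
  ]
}}

```text
time_s: 18.6
position: [570.1, -154.5, 222.9]
ee_rot: [-3.142, 0.001, 0.081]
wrist_force: [0.2, 1.2, -2.0]
opening: 0.223
grip_force: 59.1
```

To row units: 0.1217 m / 0.25 = 0.4868, 0.108 m / 0.25 = 0.432, -0.1645 rad / 4 = -0.0411.

Emit:
{"api": "play_rows", "payload": {
  "motion": [
    [0,0.06,0,-0.005],
    [0,0.18,0,-0.015],
    [0,0.32,0,-0.0275],
    [0,0.432,0,-0.0375],
    [0.0008,0.4868,0,-0.0411]
  ]
}}

```text
time_s: 19.1
position: [580.7, -276.7, 223.0]
ee_rot: [3.14, 0.001, 0.248]
wrist_force: [-1.4, 0.1, -2.8]
opening: 0.224
grip_force: 59.2
```

Emit:
{"api": "play_rows", "payload": {
  "motion": [
    [0,0,0,0],
    [0,0,0,0],
    [0,0,0,0],
    [0,0,0,0]
  ]
}}

```text
time_s: 19.5
position: [581.6, -272.2, 223.4]
ee_rot: [-3.141, -0.0, 0.251]
wrist_force: [0.2, 0.9, -1.9]
opening: 0.229
grip_force: 59.2
```

To row units: 0.105 m / 0.25 = 0.42, 0.003 m / 0.25 = 0.012, 0.003 rad / 4 = 0.0008.

Emit:
{"api": "play_rows", "payload": {
  "motion": [
    [-0.004,0.008,0.048,0.0005],
    [-0.008,0.012,0.14,0.0008],
    [-0.008,0.012,0.26,0.0008],
    [-0.008,0.012,0.36,0.0008],
    [-0.008,0.012,0.42,0.0008]
  ]
}}

```text
time_s: 20.0
position: [578.6, -276.6, 115.5]
ee_rot: [-3.139, 0.003, 0.246]
wrist_force: [1.3, 0.2, -1.9]
opening: 0.226
grip_force: 59.2
```

Emit:
{"api": "play_rows", "payload": {
  "motion": [
    [0,0,0,0],
    [0,0,0,0],
    [0,0,0,0],
    [0,0,0,0]
  ]
}}

```text
time_s: 20.4
position: [580.9, -278.0, 119.8]
ee_rot: [3.14, -0.002, 0.245]
wrist_force: [0.6, -0.5, -2.8]
opening: 0.224
grip_force: 59.1
```

```bash
python3 - <<'E'
from h import *
print({k:np.round(v,3) for k,v in arm.observe().items() if k in("position","ee_rot","wrist_force")})
a=arm.snapshot("side")[:,:,::-1][110:190,220:360]; b=arm.snapshot("top")[:,:,::-1][95:175,310:450]
cv2.imwrite("pics/g6.png",cv2.resize(np.vstack([a,b]),(525,600),interpolation=cv2.INTER_CUBIC))
E
```

```text
{'position': array([ 580.887, -278.027,  119.762]), 'ee_rot': array([ 3.14e+00, -2.00e-03,  2.45e-01]), 'wrist_force': array([ 0.642, -0.493, -2.83 ])}
```

View pics/g6.png

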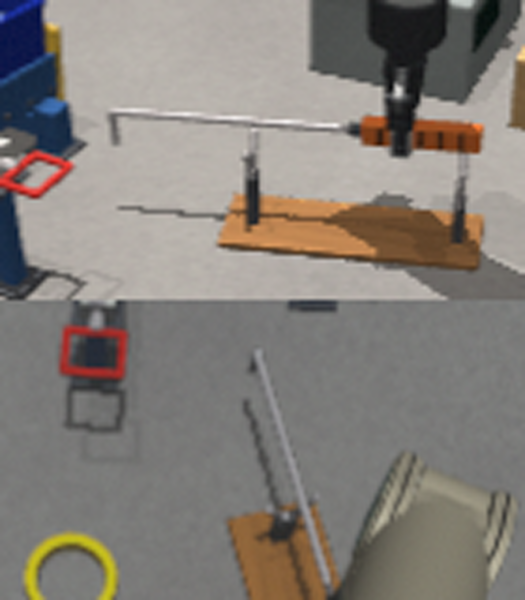

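Hook is aligned over both forks (side crop: fork tops at (254,130) and (462,155), directly under rod and handle). Lowering.

To row units: 0.024 m / 0.25 = 0.096, 0.02 m / 0.25 = 0.08, -0.002 rad / 4 = -0.0005.

Emit:
{"api": "play_rows", "payload": {
  "motion": [
    [0,-0.0072,0.012,-0.0005],
    [0,-0.0072,0.032,-0.0005],
    [0,-0.0072,0.056,-0.0005],
    [0,-0.0072,0.08,-0.0005],
    [0,-0.0072,0.096,-0.0005]
  ]
}}

```text
time_s: 21.0
position: [579.2, -275.6, 93.3]
ee_rot: [-3.141, 0.001, 0.247]
wrist_force: [0.7, -0.2, -1.2]
opening: 0.227
grip_force: 59.1
```

Emit:
{"api": "play_rows", "payload": {
  "motion": [
    [0,0,0,0],
    [0,0,0,0],
    [0,0,0,0]
  ]
}}

```text
time_s: 21.3
position: [579.8, -275.9, 94.5]
ee_rot: [3.141, -0.0, 0.247]
wrist_force: [0.1, -0.2, -1.7]
opening: 0.226
grip_force: 59.1
```

Well aligned. Down to z ≈ 67.

To row units: 0.025 m / 0.25 = 0.1, 0.022 m / 0.25 = 0.088.

Emit:
{"api": "play_rows", "payload": {
  "motion": [
    [0.002,0,0.02,0],
    [0.002,0,0.044,0],
    [0.002,0,0.068,0],
    [0.002,0,0.088,0],
    [0.002,0,0.1,0]
  ]
}}

```text
time_s: 21.8
position: [579.7, -275.5, 68.5]
ee_rot: [-3.141, 0.001, 0.247]
wrist_force: [-1.3, 0.0, -0.4]
opening: 0.226
grip_force: 59.4
```

To row units: 0.0015 m / 0.25 = 0.006, 0.001 m / 0.25 = 0.004.

Emit:
{"api": "play_rows", "payload": {
  "motion": [
    [0,0,0.004,0],
    [0,0,0.006,0],
    [0,0,0.006,0]
  ]
}}

```text
time_s: 22.1
position: [580.2, -275.8, 68.2]
ee_rot: [3.141, -0.0, 0.247]
wrist_force: [-1.7, 0.0, 0.0]
opening: 0.224
grip_force: 59.6
```

To row units: 0.001 m / 0.25 = 0.004, 0.0005 m / 0.25 = 0.002.

Emit:
{"api": "play_rows", "payload": {
  "motion": [
    [0,0,0.002,0],
    [0,0,0.004,0],
    [0,0,0.004,0]
  ]
}}

```text
time_s: 22.4
position: [580.3, -275.8, 67.2]
ee_rot: [3.141, -0.001, 0.247]
wrist_force: [-2.6, 1.0, 2.4]
opening: 0.223
grip_force: 59.8
```

Emit:
{"api": "play_rows", "payload": {
  "motion": [
    [0,0,0,0],
    [0,0,0,0],
    [0,0,0,0],
    [0,0,0,0],
    [0,0,0,0]
  ],
  "claw": 0.07
}}

```text
time_s: 22.9
position: [580.1, -275.7, 66.8]
ee_rot: [3.142, -0.0, 0.247]
wrist_force: [-0.6, 0.4, -0.1]
opening: 0.818
grip_force: 0.0
```

To row units: -0.13 m / 0.25 = -0.52, -0.095 m / 0.25 = -0.38.

Emit:
{"api": "play_rows", "payload": {
  "motion": [
    [0,0,-0.032,0],
    [0,0,-0.1,0],
    [0,0,-0.22,0],
    [0,0,-0.38,0],
    [0,0,-0.52,0]
  ]
}}

```text
time_s: 23.4
position: [580.2, -275.8, 199.1]
ee_rot: [3.141, -0.001, 0.247]
wrist_force: [0.4, 0.8, 0.1]
opening: 0.819
grip_force: 0.0
```

To row units: 0.16 m / 0.25 = 0.64, 0.14 m / 0.25 = 0.56.

Emit:
{"api": "play_rows", "payload": {
  "motion": [
    [-0.08,0.08,-0.08,0],
    [-0.2,0.24,-0.12,0],
    [-0.32,0.4,-0.12,0],
    [-0.44,0.56,-0.12,0],
    [-0.48,0.64,-0.12,0]
  ]
}}

```text
time_s: 23.9
position: [498.2, -466.4, 227.9]
ee_rot: [3.138, 0.003, 0.24]
wrist_force: [-0.8, -0.3, 0.5]
opening: 0.819
grip_force: 0.0
```

Emit:
{"api": "play_rows", "payload": {
  "motion": [
    [0,0,0,0],
    [0,0,0,0],
    [0,0,0,0],
    [0,0,0,0],
    [0,0,0,0]
  ]
}}

```text
time_s: 24.4
position: [503.8, -458.8, 227.0]
ee_rot: [-3.141, -0.0, 0.249]
wrist_force: [-0.0, -0.3, -0.0]
opening: 0.819
grip_force: 0.0
```

```bash
python3 - <<'E'
from h import *
for n in("side","top"):
    a=cv2.imread(f"pics/{n}0.png").astype(int); b=arm.snapshot(n)[:,:,::-1]; cv2.imwrite(f"pics/{n}F.png",b)
    # hook: axis points residual change vs start
    r={"side":(slice(140,190),slice(205,350)),"top":(slice(95,225),slice(320,425))}[n]
    m=(np.abs(a-b).max(2)[r]>50); print(n,"changed px in hook+loop region",m.sum(), np.argwhere(m)[:8].tolist())
    for nm,f in(("orange",lambda i:(i[...,2]>190)&(i[...,1]>70)&(i[...,1]<140)&(i[...,0]<60)),("red",lambda i:(i[...,2]>170)&(i[...,1]<60)&(i[...,0]<60))):
        print(nm,[(np.argwhere(f(np.asarray(i,int)[r])).mean(0).round(2).tolist(),int(f(np.asarray(i,int)[r]).sum())) for i in(a,b)])
E
```

```text
side changed px in hook+loop region 118 [[0, 0], [5, 144], [6, 141], [6, 142], [6, 143], [6, 144], [7, 136], [7, 137]]
orange [([16.56, 126.33], 9), ([16.33, 125.17], 6)]
red [([16.03, 23.69], 32), ([16.1, 23.27], 30)]
top changed px in hook+loop region 6 [[67, 71], [80, 75], [103, 78], [106, 80], [109, 80], [114, 88]]
orange [([102.2, 81.07], 114), ([101.94, 81.49], 117)]
red [([14.0, 18.0], 4), ([13.6, 15.8], 5)]
```

```bash
python3 -c "
from rig import arm
print(arm.hand_in())"
```

```text
the job is handed in; nothing more can be done
None
```

The job is done and handed in at about 24 s: the bolt was drawn to its stop (peak reading about 13 N), the bin rolled to the yellow end plate, the bolt was eased home, and the hook is back in its rest.

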